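# Top up the reagent transport rack and lock its bar

### The job

Get the grey reagent rack, which stands with its retaining bar swung up, ready for the road: top up every empty bay with a spare bottle from the white tray, standing it on the ledge and sliding it in upright until it is fully home against the back, and only then swing the bar down over the bottles until it is shut. Bottles already in the rack stay in their bays, any spare left over stays standing in the tray, and the label roll, the dish and the swab pack are left alone.

Things in the scene. Friction and masses are not known exactly. Their poses are not given: they have to be found in the camera images.
- rack: grey sheet-metal rack, screwed down, 256 wide (its y), open to the front (its -x, towards the robot). Origin: on the worktop, midway between its ends. Flat floor, top 3 above the worktop, from x = -90 to the back wall at x = +36. Five bays at 50 pitch, each 47 wide between dividers 35 high that begin at x = -14; a rubber bumper at the back of each stops the bottle
- ledge (a point): middle of the loading ledge, the open part of the rack floor in front of the bays, 75 deep (rack x from -90 to -15), 3 above the worktop, level with the bay floors
- cap_rail (a point): middle of the front edge of the cap rail, a sheet 2.5 thick, underside 91 above the worktop, that overhangs the back of all bays from rack x = +13 to +40; bottles (84 high) pass under it from the front along the floor
- bar (a joint): swing of the steel retaining bar in rad: 0 = shut (bar across the front of the bottles, 49 above the worktop at rack x = -20), growing as it swings up and back over the bottles, to 2.15 fully open (leaning back behind the bottles). Stiff hinge, stays where left; about 2 N at the sleeve moves it. Rod 8 thick; bottles pass only when it is up
- sleeve (a point): centre of the black round grip sleeve at the left end (rack +y) of the retaining bar; sleeve diameter 15, 44 long along the rack's y, with 22 free to either side of this point; it moves with the bar, 57 from the hinge axis, and can turn between the fingers
- bar_hinge (a point): point on the bar's hinge axis (which runs along the rack's y), midway along the rack, 65 above the worktop at rack x = +35
- bay_1 (a point): bay 1 of 5, counted from the rack's left end (+y): where the centre of a bottle's underside is when the bottle is fully home against the bumper, on the rack floor; x axis points to the back of the rack
- bay_2 (a point): bay 2 of 5, counted from the rack's left end (+y): where the centre of a bottle's underside is when the bottle is fully home against the bumper, on the rack floor; x axis points to the back of the rack
- bay_3 (a point): bay 3 of 5, counted from the rack's left end (+y): where the centre of a bottle's underside is when the bottle is fully home against the bumper, on the rack floor; x axis points to the back of the rack
- bay_4 (a point): bay 4 of 5, counted from the rack's left end (+y): where the centre of a bottle's underside is when the bottle is fully home against the bumper, on the rack floor; x axis points to the back of the rack
- bay_5 (a point): bay 5 of 5, counted from the rack's left end (+y): where the centre of a bottle's underside is when the bottle is fully home against the bumper, on the rack floor; x axis points to the back of the rack
- bottle_a: white reagent bottle with a ribbed screw cap, all six alike: body diameter 43, straight up to about 48, conical shoulder up to 68, cap diameter 28 from 68 to 84, whole height 84, about 85 g; origin at the centre of its underside, z up. It stands either in a bay of the rack or in the supply tray
- bottle_b: white reagent bottle with a ribbed screw cap, all six alike: body diameter 43, straight up to about 48, conical shoulder up to 68, cap diameter 28 from 68 to 84, whole height 84, about 85 g; origin at the centre of its underside, z up. It stands either in a bay of the rack or in the supply tray
- bottle_c: white reagent bottle with a ribbed screw cap, all six alike: body diameter 43, straight up to about 48, conical shoulder up to 68, cap diameter 28 from 68 to 84, whole height 84, about 85 g; origin at the centre of its underside, z up. It stands either in a bay of the rack or in the supply tray
- bottle_d: white reagent bottle with a ribbed screw cap, all six alike: body diameter 43, straight up to about 48, conical shoulder up to 68, cap diameter 28 from 68 to 84, whole height 84, about 85 g; origin at the centre of its underside, z up. It stands either in a bay of the rack or in the supply tray
- bottle_e: white reagent bottle with a ribbed screw cap, all six alike: body diameter 43, straight up to about 48, conical shoulder up to 68, cap diameter 28 from 68 to 84, whole height 84, about 85 g; origin at the centre of its underside, z up. It stands either in a bay of the rack or in the supply tray
- bottle_f: white reagent bottle with a ribbed screw cap, all six alike: body diameter 43, straight up to about 48, conical shoulder up to 68, cap diameter 28 from 68 to 84, whole height 84, about 85 g; origin at the centre of its underside, z up. It stands either in a bay of the rack or in the supply tray
- supply_tray: folded white open tray, fixed, 137 (its x) x 186 (its y) x 57 high, walls about 9 thick with their flare, inner floor 2 above the worktop; origin at the centre of its underside. Spare bottles stand in it
- label_roll: a loose white paper label roll, diameter 66, 30 high, lying flat; origin at the centre of its underside; not part of the job
- petri_dish: a loose shallow clear round dish, diameter 92, 16 high; origin at the centre of its underside; not part of the job
- swab_pack: a loose flat white pack of swabs, 42 x 88 x 11; origin at the centre of its underside; not part of the job
Not all that is in view belongs to the job. What is shaped like the bottle_e but pink or red is not meant.

How it is judged:
By the outcome, as a careful person would: the job done as asked, in the order asked, and still so for the second after the job is handed in, with the robot touching nothing.
It also fails if it takes over 72 s, if anything falls off the work surface, if the arm or the gripper's body presses on something with over 40 N, if the wrist force passes 120 N, or if a joint passes its speed limit or range.

### The arm

A 6-joint arm with a two-finger parallel gripper is mounted at the origin on a cart in front of the work surface, level with it; the furniture and walls round the work are solid. World frame = base frame: x ahead of the robot, y to its left, z up, the work surface at z = 0. Lengths are in m, angles in rad, forces in N, time in s.
With the tool pointing down it reaches from about 0.375 to 0.9 m from the base axis. Payload 3.1 kg.
Tool frame: the origin (TCP) lies midway between the tips of the shut fingers; the grasp point (between the pads) lies 19 mm behind it; z points along the fingers, y is the line along which they close (so a half turn about z gives the same grasp; the last joint's range is limited). The gripper opens to 87 mm and grips with 3 to 60 N. Pads are 19 mm wide; open, the fingers measure 117 mm over their backs; the gripper's body (75 mm by 190 mm) begins 51 mm behind the grasp point.
Start: joints at [-0.178, 0.527, 1.433, -0, 1.181, -0.178], TCP at [0.625, 0, 0.223] pointing down, gripper open.
Joint ranges: [-3.08, 3.08], [-0.75, 2.2], [0.22, 2.44], [-1.43, 4.57], [0, 2.65], [-2.85, 2.85]. Speed limits (rad/s): [2.79, 2.79, 3.14, 3.14, 3.14, 3.14].

### API

Orientations are given as a unit quaternion [x, y, z, w].
In Python, from rig import robot gives the robot as it stands. The module is installed in compiled form; this text tells all that it offers.
- The arm moves only by the tool play_rows, never from a script. Its arguments are lists of equal length, an entry for each row: "gripper": the closure, from -1 (fully open) to 1 (shut); "delta_pos": the shift along the tool's x, y, z in cm, a list of three; "turn": the turn, a rotation vector about the tool's x, y, z in rad, a list of three. A call has 1 to 12 rows; each row is the pose to reach, as a shift and turn from the pose commanded when the call began, along the tool's axes at that moment; what a row does not reach only later rows make up. A row lasts 1/8 s, in which the tool goes at most 62.5 mm and 10.7 degrees, less where a joint would pass 70% of its speed; a pose out of reach is approached as far as the arm can. A call with a gripper value outside its range is refused whole. The fingers move at their own pace and stop on an object; "squeeze" is the grip in N (left out, the last holds). Time passes only in rows, so rows that repeat a pose let the fingers close. It gives the time, the measured TCP pose, the force, the opening and the grip force at its end, in the units of the state.
- robot.get_obs(): the state, without advancing time (a new reading comes with each control period).
- robot.camera(name): name is "scene" or "side" or "wrist"; returns a dict with "color" (420x560x3 uint8, red, green, blue), "vfov" (degrees; the focal length in pixels is half the picture's height over the tangent of half this angle, whatever the lens; pixels are square), "cx", "cy" (the principal point, pixels), "k1" (the pictures are not rectified: a ray, as slopes to the right and down, at radius r is drawn at 1 + k1 r^2 times it, then the intrinsics apply), "R" (3x3) and "t" (3): a world point X has camera coordinates R X + t. Camera axes: x right, y down, z forward; pixel columns grow to the right and rows downward; lengths in m; the calibration is good to about 2 mm. A picture is of the moment at which its call begins. There is no depth.
- robot.hand_in(): hands the job in; it is judged then, once.
The state is a dict: "time": time; "q": joint angles; "joint_velocities": joint speeds; "joint_torque": joint torques, N m; "position": TCP position; "tool_rot": TCP orientation; "ft_force": force on the tool from outside, world axes, zero at the start; "moment": the same for the moment, N m; "grip_width": finger opening in m; "grip_force": force on a finger pad.
Only numpy, scipy, OpenCV 4.12 (cv2) and the standard library are available. Lean on these libraries where they do the work, as an engineer would, in place of code of your own. Each camera call takes 0.05 s, during which the arm holds its last target. There are 200 camera calls.

## Working session

There is one attempt and no reset: what is moved stays moved. The work goes in short steps, Python scripts to look and compute and a tool call to move; the robot and the scene stay as the last step left them, time stands still between calls to the robot, and variables do not carry over. Pictures are saved under pics/ and viewed, at most 10 in all, crops included, and the job is handed in when it is done.

Besides the shell and the picture viewer there is one more tool, called after ">>>" as a command line: name --argument value ..., lists and objects as JSON in quotes. play_rows: Moves the arm, as the interface text tells. Its arguments: {"type":"object","properties":{"gripper":{"type":"array","items":{"type":"number"}},"delta_pos":{"type":"array","items":{"type":"array","items":{"type":"number"}}},"turn":{"type":"array","items":{"type":"array","items":{"type":"number"}}},"squeeze":{"type":"number"}},"required":["gripper","delta_pos","turn"]}

```bash
mkdir -p pics; cat > h.py <<'E'
import numpy as np, cv2, pickle
from rig import robot
def snap(n,f):
    c=robot.camera(n); cv2.imwrite(f'pics/{f}.png',c['color'][:,:,::-1]); pickle.dump(c,open(f'pics/{f}.pkl','wb')); return c
def K(c):
    f=210/np.tan(np.radians(c['vfov'])/2); return f
def ray(c,u,v):
    f=K(c); d=np.array([(u-c['cx'])/f,(v-c['cy'])/f]); s=d.copy()
    for _ in range(20): s=d/(1+c['k1']*(s@s))
    R=np.array(c['R']); o=-R.T@np.array(c['t']); return o,R.T@np.array([s[0],s[1],1])
def onz(c,u,v,z):
    o,d=ray(c,u,v); return o+d*(z-o[2])/d[2]
def proj(c,X):
    p=np.array(c['R'])@np.array(X)+np.array(c['t']); s=p[:2]/p[2]; s=s*(1+c['k1']*(s@s)); return s*K(c)+[c['cx'],c['cy']]
E
python3 - <<'E'
from h import *
for n in ['scene','side','wrist']:
    c=snap(n,n+'0'); print(n,c['vfov'],c['k1'],c['cx'],c['cy'],(-np.array(c['R']).T@c['t']).round(3))
o=robot.get_obs(); print(o['position'],o['tool_rot'],o['grip_width'],o['time'],o['ft_force'])
a=[cv2.imread(f'pics/{n}0.png') for n in ['scene','side']]
E
```

```text
scene 48.768774884296235 -0.13144837201639661 271.00607718326063 211.7845651291785 [-0.167 -0.3    1.046]
side 46.4914547017263 0.005438796358203926 268.12227786804806 207.60657843025862 [0.199 1.065 0.731]
wrist 65.76141215753827 -0.033553704815838505 278.33346061584274 202.30487972351608 [0.625 0.066 0.383]
[6.24439249e-01 1.50600337e-04 2.21799994e-01] [ 7.07098726e-01  7.07114354e-01 -4.76748827e-04 -6.75188380e-04] 0.08700094918546676 0.15 [ 0.56553227 -0.9253267  -0.26112606]
```

View pics/scene0.png

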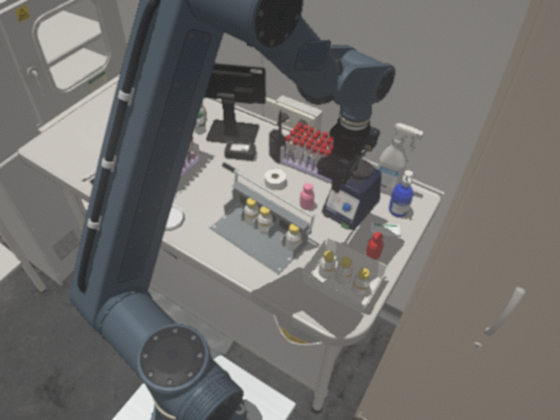

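View pics/side0.png

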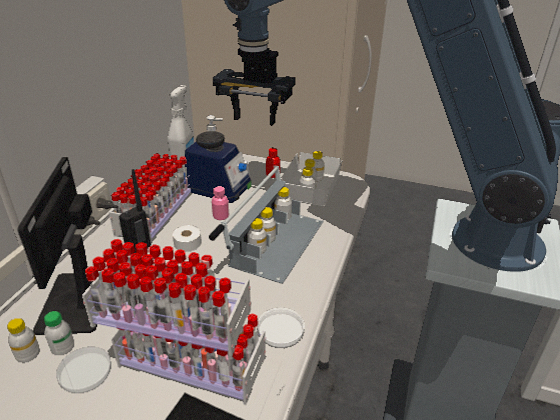

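View pics/wrist0.png

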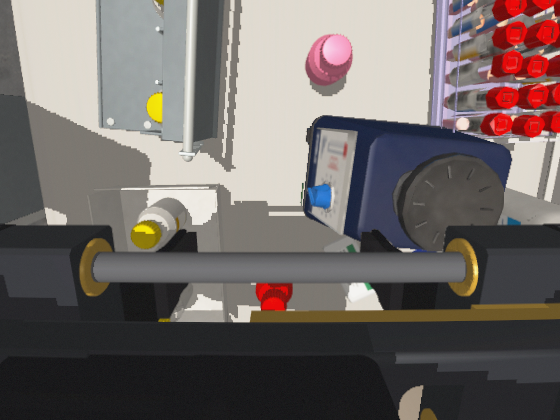

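The scene view shows the rack with three yellow-capped bottles, at about (251,208), (265,218) and (293,236). The tray holds three more near (329,260), (345,265) and (363,277). The wrist view shows the rack's right end at the upper left and the tray below it.

```bash
python3 - <<'E'
from h import *
C={}
for n in ['scene','side','wrist']:
    c=pickle.load(open(f'pics/{n}0.pkl','rb')); h=cv2.cvtColor(c['color'],cv2.COLOR_RGB2HSV)
    m=cv2.inRange(h,(22,140,90),(33,255,255)); k,l,s,ce=cv2.connectedComponentsWithStats(m)
    print(n)
    for i in range(1,k):
        if s[i,4]>8: print(ce[i].round(1),s[i],onz(c,*ce[i],.08).round(3))
a=cv2.imread('pics/scene0.png')[150:310,195:395]; cv2.imwrite('pics/a.png',cv2.resize(a,(750,600),interpolation=cv2.INTER_CUBIC))
a=cv2.imread('pics/side0.png')[140:290,190:350]; cv2.imwrite('pics/b.png',cv2.resize(a,(640,600),interpolation=cv2.INTER_CUBIC))
E
```

```text
scene
[24.5  8.9] [22  6  5  7 15] [0.985 1.959 0.08 ]
[17.8 11.3] [17 10  3  4  9] [0.951 1.969 0.08 ]
side
[317.  154.6] [313 151   9   8  65] [ 0.492 -0.138  0.08 ]
[308.4 167.1] [302 159  13  17 152] [ 0.494 -0.06   0.08 ]
[283.5 191.9] [278 187  11  10  85] [0.518 0.082 0.08 ]
[266.8 212.4] [261 207  12  11 106] [0.526 0.181 0.08 ]
[256.6 223.6] [251 218  12  11 105] [0.532 0.231 0.08 ]
[ 15.7 325.9] [  7 319  18  15 214] [0.818 0.659 0.08 ]
wrist
[160.2   1.3] [156   0   8   5  25] [0.525 0.165 0.08 ]
[155.  106.8] [146  92  16  31 376] [0.513 0.078 0.08 ]
[177.5 223. ] [176 219   3   9  10] [ 0.526 -0.032  0.08 ]
[145.5 234.4] [131 221  30  28 662] [ 0.493 -0.044  0.08 ]
[475.1 264.1] [473 262   5   5  11] [ 0.826 -0.076  0.08 ]
[475.8 276.2] [475 274   3   6  11] [ 0.829 -0.089  0.08 ]
[163.8 320. ] [158 319  12   3  34] [ 0.502 -0.141  0.08 ]
```

View pics/a.png

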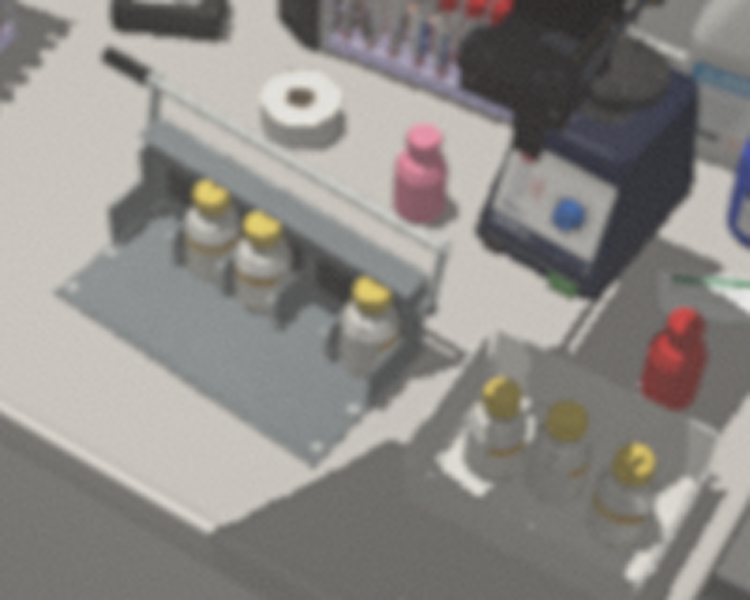

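View pics/b.png

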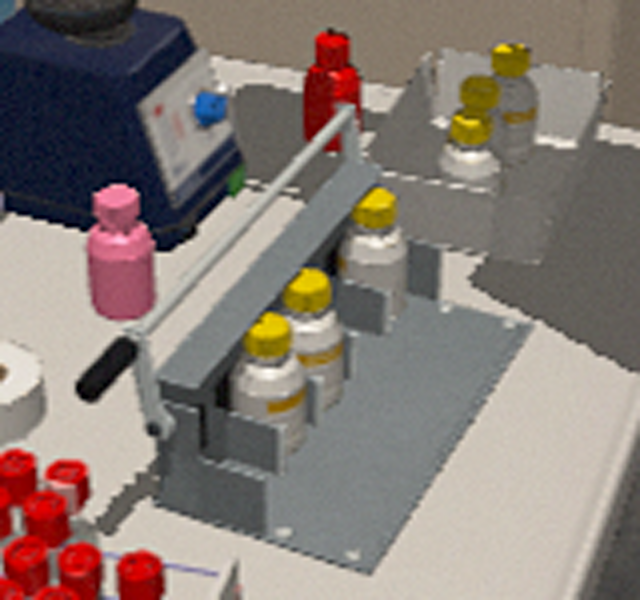

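The rack holds bottles in bays 2, 3 and 5, so bays 1 and 4 are empty. I'll move the wrist camera above the front of the rack to measure it more closely.

>>> play_rows --gripper '[-1, -1, -1, -1, -1, -1, -1, -1, -1, -1, -1]' --delta_pos '[[10, -22, -1], [10, -22, -1], [10, -22, -1], [10, -22, -1], [10, -22, -1], [10, -22, -1], [10, -22, -1], [10, -22, -1], [10, -22, -1], [10, -22, -1], [10, -22, -1]]' --turn '[[0, 0, 1.66], [0, 0, 1.66], [0, 0, 1.66], [0, 0, 1.66], [0, 0, 1.66], [0, 0, 1.66], [0, 0, 1.66], [0, 0, 1.66], [0, 0, 1.66], [0, 0, 1.66], [0, 0, 1.66]]'

```text
time: 1.52
position: [0.4049, 0.1, 0.2325]
tool_rot: [0.999, -0.043, -0.0, 0.0]
ft_force: [-0.3, 0.2, 0.1]
grip_width: 0.0871
grip_force: 0.0
```

```bash
python3 - <<'E'
from h import *
for n in ['wrist','scene','side']:
    c=snap(n,n+'1'); h=cv2.cvtColor(c['color'],cv2.COLOR_RGB2HSV)
    m=cv2.inRange(h,(20,110,70),(35,255,255)); k,l,s,ce=cv2.connectedComponentsWithStats(m)
    print(n,(-np.array(c['R']).T@c['t']).round(3))
    for i in range(1,k):
        if s[i,4]>12: print(ce[i].round(1),s[i],onz(c,*ce[i],.08).round(3))
o=robot.get_obs(); print(o['position'],o['tool_rot'],o['time'],o['q'])
cv2.imwrite('pics/w1.png',cv2.resize(cv2.imread('pics/wrist1.png'),(800,600)))
E
```

```text
wrist [0.471 0.093 0.394]
[127.4  68.1] [110  58  35  24 677] [0.531 0.227 0.08 ]
[178.7  69.7] [146  58  52  36 749] [0.525 0.18  0.08 ]
[291.4  67.7] [277  58  31  23 581] [0.517 0.077 0.08 ]
[474.6  75.1] [456  58  42  45 975] [ 0.498 -0.091  0.08 ]
[440.8  62.2] [438  60   7   6  13] [ 0.511 -0.059  0.08 ]
[529.4  77. ] [511  61  37  32 928] [ 0.492 -0.143  0.08 ]
[424.2  85.5] [408  70  33  32 839] [ 0.492 -0.044  0.08 ]
[205.3  87.8] [197  81  15  13  25] [0.507 0.158 0.08 ]
[ 92.  266.7] [ 79 238  33  58 932] [0.34  0.304 0.08 ]
[464.8 267.1] [446 238  32  58 936] [ 0.305 -0.091  0.08 ]
[417.3 314.2] [ 250  303  310   19 3931] [ 0.253 -0.041  0.08 ]
[427.4 414.6] [420 408  17  12 149] [ 0.11  -0.058  0.08 ]
scene [-0.167 -0.3    1.046]
[252.6 202.2] [251 199   5   7  26] [0.536 0.227 0.08 ]
[264.  210.2] [260 207   9   8  56] [0.529 0.184 0.08 ]
[293.2 227.8] [289 224  10   8  54] [0.52  0.083 0.08 ]
[329.2 252.8] [326 251   7   5  22] [ 0.501 -0.038  0.08 ]
[346.  261.1] [342 257   9   9  64] [ 0.501 -0.087  0.08 ]
[363.7 272.7] [360 269   9   9  64] [ 0.494 -0.14   0.08 ]
[2
[... 153 characters left out ...]
] [316 167   8   4  20] [ 0.464 -0.062  0.08 ]
[283.5 191.8] [278 187  11  10  87] [0.518 0.082 0.08 ]
[266.7 212.3] [261 207  12  11 110] [0.526 0.181 0.08 ]
[256.8 223.7] [251 218  12  12 109] [0.532 0.231 0.08 ]
[269.4 229. ] [264 226  11   6  27] [0.498 0.24  0.08 ]
[260.8 240.4] [257 237   9   6  25] [0.501 0.285 0.08 ]
[179.3 314.7] [178 311   4   7  15] [0.562 0.538 0.08 ]
[ 15.7 325.6] [  7 318  18  16 225] [0.818 0.659 0.08 ]
[ 24.3 345.5] [ 11 336  25  15  70] [0.772 0.689 0.08 ]
[0.40493932 0.10003729 0.2325113 ] [ 9.99029135e-01 -4.40543233e-02 -6.54446818e-05 -7.38865552e-06] 1.675 [-2.71798816e-02  2.31876398e-01  1.91286334e+00  2.02249282e-05
  9.96983539e-01  1.63174264e+00]
```

View pics/w1.png

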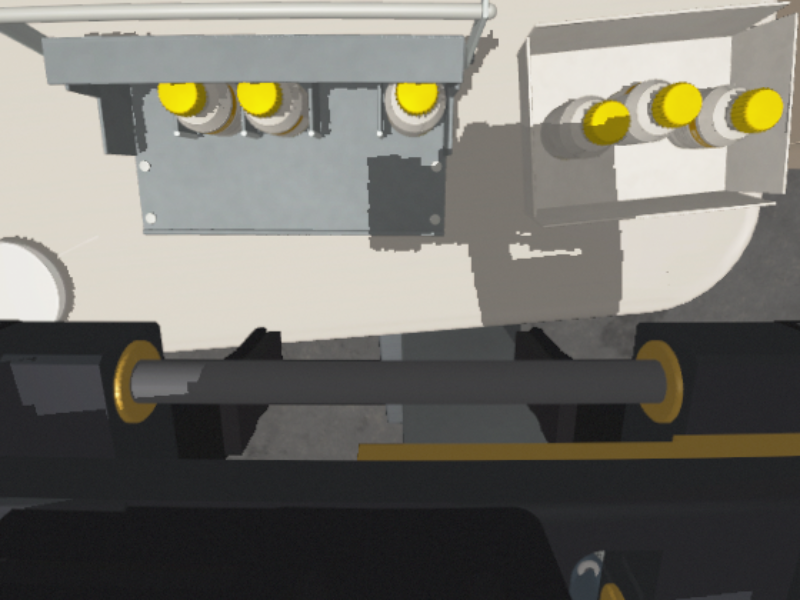

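The wrist view shows the rack front edge at full-resolution row ~164, columns 101–310, with bays 1 and 4 empty. The tray is at the right with three bottles close together in y, so I'll grip them along x. Next I'll work out the geometry.

```bash
python3 - <<'E'
from h import *
c=pickle.load(open('pics/wrist1.pkl','rb')); g=cv2.cvtColor(c['color'],cv2.COLOR_RGB2GRAY).astype(float)
def edge(cols,r0,r1,z):
    P=[]
    for u in cols:
        d=np.diff(cv2.GaussianBlur(g,(3,3),0)[r0:r1,u]); i=np.argmax(abs(d)); P.append(onz(c,u,r0+i+.5,z))
    P=np.array(P); k=np.polyfit(P[:,1],P[:,0],1); 
    r=P[:,0]-np.polyval(k,P[:,1]); return k,abs(r).max()
print('front',edge(range(115,250,5),157,172,.003))
print('railfront',edge([60,62,75,78,145,150,155,200,205,210,255,260],50,65,.0935))
print('railback',edge(range(40,310,15),20,33,.0935))
s=.7
for n,u,v,z in [('FL',145,234,.003),('FR',443,237,.003),('railFL',46,84,.0935),('railFR',463,83,.0935),('railBL',45,37,.0935),('railBR',465,37,.0935),('s1',145,166,.004),('s2',151,218,.004),('s3',436,166,.004),('s4',435,219,.004),
 ('capA',607,122,.086),('capB',678,106,.086),('capC',758,109,.086),
 ('baseA',553,128,.002),('tBL',530,222,.057),('tTL',519,50,.057),('tTR',798,2,.057),('tBR',778,203,.057),('fTL',528,120,.002),('fBL',538,213,.002),('fBR',725,190,.002),
 ('capr2',178,95,.087),('capr3',259,97,.087),('capr5',417,97,.087),('barR',488,12,.12)]:
    print(n,(onz(c,u*s,v*s,z)*1000).round(1))
# triangulate sleeve from scene+side initial
A=np.zeros((3,3));b=np.zeros(3)
for n,u,v in [('scene',195+127/3.75,150+64/3.75),('side',190+108/4,140+368/4)]:
    q=pickle.load(open(f'pics/{n}0.pkl','rb')); o,d=ray(q,u,v); d/=np.linalg.norm(d); M=np.eye(3)-np.outer(d,d); A+=M;b+=M@o
X=np.linalg.solve(A,b); print('sleeve',X)
for n in ['scene','side']:
    q=pickle.load(open(f'pics/{n}0.pkl','rb')); print(proj(q,X))
E
```

```text
front (array([0.08914744, 0.41138182]), np.float64(4.165245342763191e-05))
railfront (array([0.10887178, 0.51265872]), np.float64(0.0024347767942783927))
railback (array([0.09403838, 0.54304546]), np.float64(0.0008611430946761089))
FL [440.1 312.1   3. ]
FR [415.2  59.7   3. ]
railFL [544.4 304.4  93.5]
railFR [520.5  49.5  93.5]
railBL [570.7 298.5  93.5]
railBR [546.   46.8  93.5]
s1 [495.4 299.7   4. ]
s2 [453.1 303.5   4. ]
s3 [473.8  61.8   4. ]
s4 [431.   65.5   4. ]
capA [491.4 -41.6  86. ]
capB [497.8 -87.   86. ]
capC [ 492.4 -139.5   86. ]
baseA [495.7 -34.6   2. ]
tBL [428.5   0.8  57. ]
tTL [544.2   5.5  57. ]
tTR [ 561.7 -184.5   57. ]
tBR [ 427.5 -182.5   57. ]
fTL [503.5 -14.5   2. ]
fBL [428.5 -21.2   2. ]
fBR [ 434.9 -180.     2. ]
capr2 [530.7 225.9  87. ]
capr3 [524.6 175.4  87. ]
capr5 [515.8  77.4  87. ]
barR [550.8  37.9 120. ]
sleeve [0.57841392 0.33958107 0.12227757]
[228.60942534 167.50555275]
[216.48238651 231.5141123 ]
```

>>> play_rows --gripper '[-0.43, -0.43, -0.43, -0.43, -0.43, -0.43, -0.43, -0.43, -0.43, -0.43]' --delta_pos '[[4, 5, 2], [8, 10, 4], [10.2, 13.2, 6], [10.2, 13.2, 8], [10.2, 13.2, 10.2], [10.2, 13.2, 10.2], [10.2, 13.2, 10.2], [10.2, 13.2, 10.2], [10.2, 13.2, 10.2], [10.2, 13.2, 10.2]]' --turn '[[0, 0, -1.567], [0, 0, -1.567], [0, 0, -1.567], [0, 0, -1.567], [0, 0, -1.567], [0, 0, -1.567], [0, 0, -1.567], [0, 0, -1.567], [0, 0, -1.567], [0, 0, -1.567]]'

```text
time: 2.92
position: [0.4949, -0.0406, 0.1305]
tool_rot: [0.739, 0.673, 0.0, 0.0]
ft_force: [-0.7, -0.6, -0.7]
grip_width: 0.0619
grip_force: 0.0
```

```bash
python3 - <<'E'
from h import *
c=snap('wrist','wrist2'); h=cv2.cvtColor(c['color'],cv2.COLOR_RGB2HSV)
m=cv2.inRange(h,(20,110,70),(35,255,255)); k,l,s,ce=cv2.connectedComponentsWithStats(m)
for i in range(1,k):
    if s[i,4]>100: print(ce[i].round(1),s[i],onz(c,*ce[i],.083).round(3))
o=robot.get_obs(); print(o['position'],o['tool_rot'],o['time'],o['grip_width'])
c=pickle.load(open('pics/wrist1.pkl','rb'))
ex=np.array([.9958,-.0919]);ey=np.array([.0919,.9958]);O=np.array([518,177.8])
for z in (.003,.02,.038):
  print(z,[(lambda p:((p-O)@ex,(p-O)@ey))(onz(c,u*.7,133*.7,z)[:2]*1000) for u in (178,245,312,380)])
E
```

```text
[294.6  27.5] [ 277    1   32   53 1353] [0.516 0.077 0.083]
[273.6 224.5] [ 254  204   41   42 1306] [ 0.492 -0.043  0.083]
[139.4 267. ] [129 239  26  57 731] [ 0.395 -0.065  0.083]
[417.4 267.2] [402 238  27  59 754] [ 0.59  -0.084  0.083]
[375.3 311.3] [ 194  283  366   39 5373] [ 0.559 -0.116  0.083]
[ 0.49492132 -0.04056403  0.1305082 ] [7.39594601e-01 6.73052617e-01 1.50877197e-05 2.57961888e-05] 2.975 0.0625518440375543
0.003 [(np.float64(-7.809942109352147), np.float64(89.56865062442316)), (np.float64(-7.994642390435403), np.float64(34.876081530080036)), (np.float64(-8.000305205417243), np.float64(-19.313924565995126)), (np.float64(-7.829898991630144), np.float64(-74.03327045469835))]
0.02 [(np.float64(-9.16533490731807), np.float64(81.83165210980982)), (np.float64(-9.342001640861133), np.float64(29.517938918362006)), (np.float64(-9.347418151435038), np.float64(-22.31507027641181)), (np.float64(-9.184423764049123), np.float64(-74.6543956042712))]
0.038 [(np.float64(-10.60045669339983), np.float64(73.63953603551346)), (np.float64(-10.76861731778244), np.float64(23.844611447131157)), (np.float64(-10.77377303545401), np.float64(-25.492753969794173)), (np.float64(-10.61862646425741), np.float64(-75.31205752734833))]
```

View pics/wrist2.png

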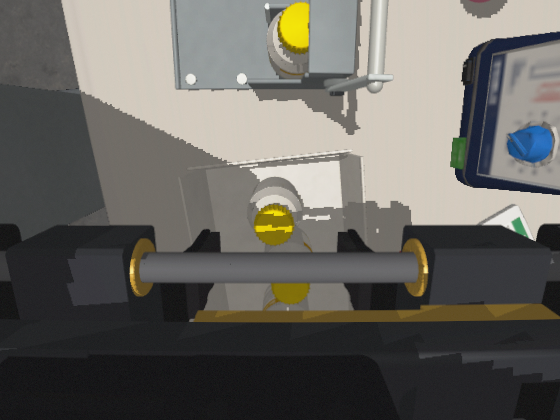

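The tray bottle sits between the fingers at about (273,224), and the tray walls are clear on both sides. I'll descend and grip.

>>> play_rows --gripper '[-0.43, -0.43, -0.43, -0.43, 1, 1, 1, 1, 1]' --delta_pos '[[-0.2, -0.2, 4], [-0.2, -0.2, 8], [-0.2, -0.2, 10], [-0.2, -0.2, 10], [-0.2, -0.2, 10], [-0.2, -0.2, 10], [-0.2, -0.2, 10], [-0.2, -0.2, 10], [-0.2, -0.2, 10]]' --turn '[[0, 0, 0], [0, 0, 0], [0, 0, 0], [0, 0, 0], [0, 0, 0], [0, 0, 0], [0, 0, 0], [0, 0, 0], [0, 0, 0]]' --squeeze 15

```text
time: 4.1
position: [0.493, -0.0424, 0.0314]
tool_rot: [0.739, 0.673, 0.0, 0.001]
ft_force: [-0.6, 0.6, 6.1]
grip_width: 0.0416
grip_force: 15.0
```

>>> play_rows --gripper '[1, 1, 1, 1, 1, 1, 1, 1, 1, 1, 1, 1]' --delta_pos '[[0, 0, -3.5], [0, 0, -7], [0, 0, -10], [3, -1, -10.5], [6, -2, -10.5], [9, -3, -10.5], [12, -4, -10.5], [15, -5, -10.5], [17.07, -5.08, -10.5], [17.07, -5.08, -10.5], [17.07, -5.08, -10.5], [17.07, -5.08, -10.5]]' --turn '[[0, 0, 0], [0, 0, 0], [0, 0, 0.17], [0, 0, 0.34], [0, 0, 0.52], [0, 0, 0.7], [0, 0, 0.87], [0, 0, 1.05], [0, 0, 1.22], [0, 0, 1.4], [0, 0, 1.571], [0, 0, 1.571]]'

```text
time: 5.6
position: [0.4577, 0.1325, 0.1355]
tool_rot: [0.999, -0.045, -0.0, 0.0]
ft_force: [-0.3, -0.1, -1.3]
grip_width: 0.0418
grip_force: 15.0
```

```bash
cat >> h.py <<'E'
ex=np.array([.9958,-.0919]);ey=np.array([.0919,.9958]);O=np.array([.5179,.177])
def rk(p): p=np.array(p[:2])-O; return np.array([p@ex,p@ey])*1000
def wd(x,y): return O+(x*ex+y*ey)/1000
E
python3 - <<'E'
from h import *
c=snap('wrist','wrist3'); o=robot.get_obs(); print(o['position'],o['tool_rot'],o['grip_width'],o['ft_force'],rk(o['position']))
for y in (25,-25,-75): print(y,proj(c,[*wd(-14,y),.038]),proj(c,[*wd(-14,y),.003]))
E
```

```text
[0.45771596 0.1323663  0.13554167] [ 9.98983562e-01 -4.50759115e-02 -7.05146187e-05  1.83924856e-05] 0.04195928124875654 [ 0.24741998  0.27671851 -1.09772739] [-55.82943461 -49.97714956]
25 [182.99922613 152.95856259] [194.07180484 149.21728614]
-25 [245.87497837 152.9243707 ] [249.657201   149.19302216]
-75 [308.98645125 153.01593312] [305.40404716 149.27426739]
```

View pics/wrist3.png

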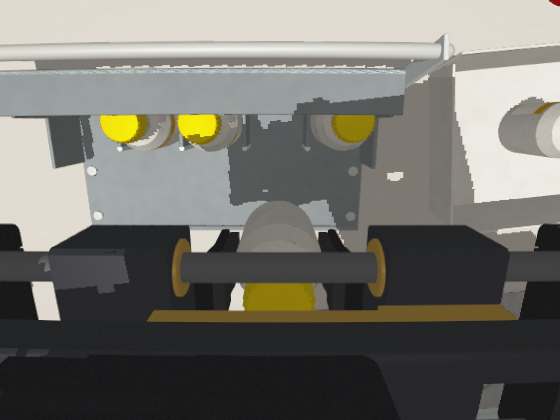

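The bottle is held upright in front of bay 4. The divider fronts are at about (245,149) and (307,149). I'll lower it onto the ledge and check its alignment.

>>> play_rows --gripper '[1, 1, 1, 1, 1]' --delta_pos '[[0, 0, 4], [0, 0, 8], [0, 0, 9.8], [0, 0, 10.2], [0, 0, 10.2]]' --turn '[[0, 0, 0], [0, 0, 0], [0, 0, 0], [0, 0, 0], [0, 0, 0]]'

```text
time: 6.28
position: [0.4582, 0.1323, 0.0337]
tool_rot: [0.999, -0.046, 0.0, -0.0]
ft_force: [-0.8, -0.4, -0.8]
grip_width: 0.0415
grip_force: 15.0
```

```bash
python3 - <<'E'
from h import *
c=snap('wrist','wrist4'); o=robot.get_obs(); print(o['position'],o['tool_rot'],o['grip_width'],o['ft_force'],rk(o['position']))
for y in (25,-25,-75): print(y,proj(c,[*wd(-14,y),.038]),proj(c,[*wd(-14,y),.003]))
p=rk(o['position'])
print([proj(c,[*wd(p[0],p[1]+s),.045]) for s in(-21.5,21.5)])
a=c['color'][90:290,130:410,::-1]; cv2.imwrite('pics/w4.png',cv2.resize(a,(800,571),interpolation=cv2.INTER_CUBIC))
E
```

```text
[0.45854262 0.13235057 0.0341691 ] [ 9.98930916e-01 -4.62223442e-02  7.18152569e-04 -7.17703198e-05] 0.04156483491974212 [ 0.91420897 -0.07762386 -1.74555223] [-55.00479219 -49.91684737]
25 [124.10354034 174.25352112] [151.01313737 164.89140344]
-25 [225.38774096 174.07331619] [234.71903764 164.72801171]
-75 [327.72778528 174.08186726] [319.0141935  164.73500112]
[array([319.54078253, 257.84501335]), array([233.29237061, 257.83117017])]
```

View pics/w4.png

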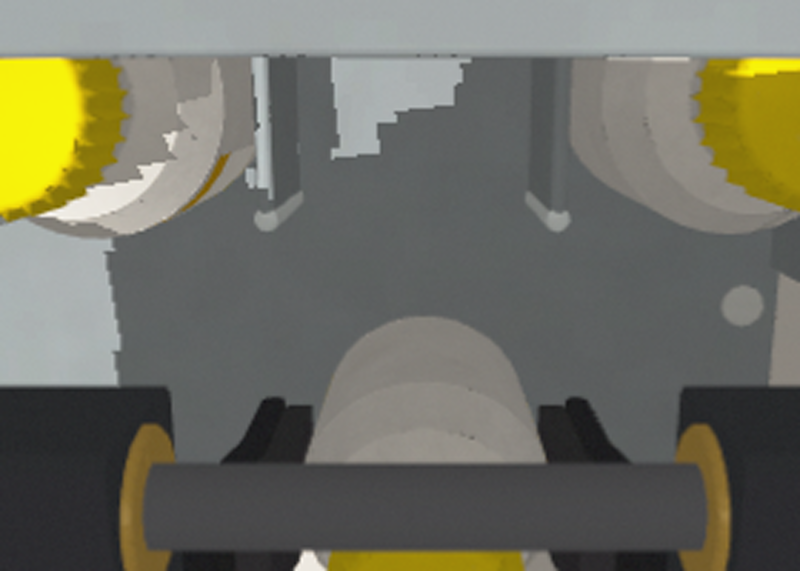

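Relative to the bay centre, midway between the divider tips at crop x 411, the bottle sits at crop x 427. That is about 2.5 mm too far towards −y. I'll correct this, set the bottle down, release it and back off.

>>> play_rows --gripper '[1, 1, 1, 1, -0.5, -1, -1, -1, -1, -1, 0.5, 1]' --delta_pos '[[0, -0.25, 0], [0, -0.25, 0], [0, -0.25, 0.15], [0, -0.25, 0.15], [0, -0.25, 0.15], [0, -0.25, 0.15], [0, -0.25, 0.05], [-1, -0.25, 0.05], [-2.5, -0.25, 0.05], [-4.2, -0.25, 0.05], [-4.2, -0.25, 0.05], [-4.2, -0.25, 0.05]]' --turn '[[0, 0, 0], [0, 0, 0], [0, 0, 0], [0, 0, 0], [0, 0, 0], [0, 0, 0], [0, 0, 0], [0, 0, 0], [0, 0, 0], [0, 0, 0], [0, 0, 0], [0, 0, 0]]'

```text
time: 7.82
position: [0.4168, 0.1388, 0.0331]
tool_rot: [0.999, -0.046, 0.001, -0.0]
ft_force: [0.1, 0.2, 0.5]
grip_width: 0.0745
grip_force: 0.0
```

```bash
python3 - <<'E'
from h import *
c=snap('wrist','wrist5'); o=robot.get_obs(); print(o['position'],o['tool_rot'],o['grip_width'],o['ft_force'],rk(o['position']))
a=c['color'][60:340,90:450,::-1]; cv2.imwrite('pics/w5.png',cv2.resize(a,(770,600),interpolation=cv2.INTER_CUBIC))
E
```

```text
[0.41719895 0.13879023 0.03312197] [ 9.98914630e-01 -4.65727797e-02  7.30078746e-04 -7.12572472e-05] 0.07045488908975676 [-0.47987166  0.20898864 -0.31709876] [-96.7666289 -47.3037155]
```

View pics/w5.png

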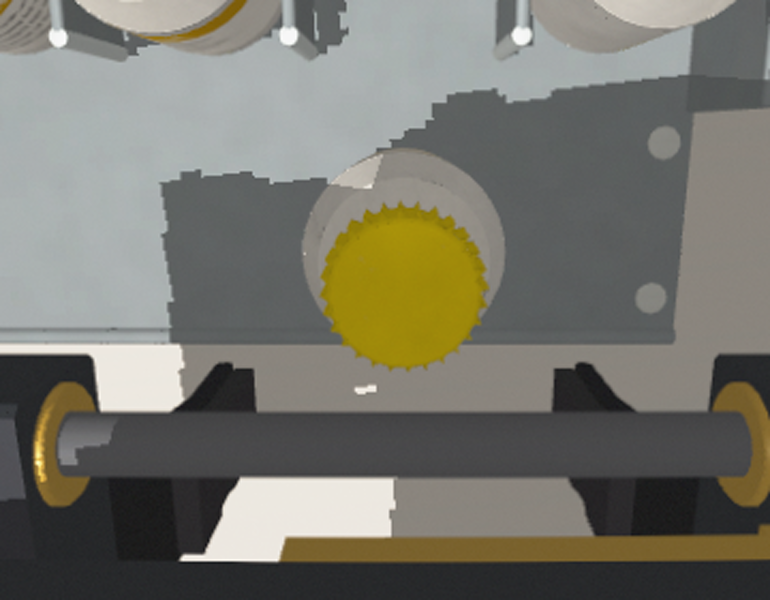

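The bottle stands upright and is centred on bay 4 to within 0.5 mm: its midpoint is at 403.5 against the dividers' 405.5. I'll shut the fingers and push it in.

>>> play_rows --gripper '[1, 1, 1, 1, 1, 1, 1, 1, 1, 1, 1, 1]' --delta_pos '[[0, 0, 0], [0, 0, 0], [0, 0, 0], [0, 0, 0], [0.8, 0, 0], [1.6, 0, 0], [2.4, 0, 0], [3.2, 0, 0], [4, 0, 0], [4.8, 0, 0], [5.4, 0, 0], [6, 0, 0]]' --turn '[[0, 0, 0], [0, 0, 0], [0, 0, 0], [0, 0, 0], [0, 0, 0], [0, 0, 0], [0, 0, 0], [0, 0, 0], [0, 0, 0], [0, 0, 0], [0, 0, 0], [0, 0, 0]]'

```text
time: 9.38
position: [0.4763, 0.1331, 0.033]
tool_rot: [0.999, -0.047, -0.0, 0.0]
ft_force: [-0.1, 0.7, -0.1]
grip_width: 0.0004
grip_force: 0.3
```

```bash
cat >> h.py <<'E'
def yel(c,a=60):
    h=cv2.cvtColor(c['color'],cv2.COLOR_RGB2HSV); m=cv2.inRange(h,(20,110,70),(35,255,255)); k,l,s,ce=cv2.connectedComponentsWithStats(m)
    for i in range(1,k):
        if s[i,4]>a:
            p=onz(c,*ce[i],.083); print(ce[i].round(1),s[i],p.round(3),rk(p).round(1))
def st():
    o=robot.get_obs(); print(o['time'],o['position'].round(4),np.round(o['tool_rot'],4),'w',round(o['grip_width'],4),'F',np.round(o['ft_force'],1),'rk',rk(o['position']).round(1))
E
python3 - <<'E'
from h import *
st(); c=snap('wrist','wrist6'); yel(c); c=snap('side','side6'); yel(c); c=snap('scene','scene6'); yel(c,20)
E
```

```text
9.375 [0.4763 0.1331 0.033 ] [ 9.989e-01 -4.660e-02 -2.000e-04  0.000e+00] w 0.0004 F [-0.1  0.7 -0.1] rk [-37.4 -47.5]
[140.  188.9] [  96  169   89   48 3311] [0.524 0.177 0.083] [6.1 0.3]
[419.8 187.9] [ 376  169   88   47 3115] [0.515 0.079 0.083] [  6.4 -98.2]
[ 24.  189.2] [   0  170   56   46 2079] [0.528 0.219 0.083] [ 6.1 42.5]
[277.7 220.3] [ 239  178   78  119 4309] [0.508 0.13  0.083] [ -5.4 -48.2]
[257.  314.7] [  57  305  371   18 4704] [0.471 0.141 0.083] [-43.8 -40.1]
[315.9 156.7] [310 151  13  15 100] [ 0.49  -0.119  0.083] [  -0.5 -297.6]
[256.8 223.8] [251 218  12  12 110] [0.53  0.235 0.083] [ 6.6 59. ]
[ 15.7 325.6] [  7 318  18  16 223] [0.815 0.661 0.083] [251.7 508.9]
[ 24.8 345.2] [ 11 335  25  16  72] [0.769 0.69  0.083] [202.8 533.5]
[22.  12.8] [ 16   5  13  16 135] [0.947 1.923 0.083] [ 266.7 1778.2]
[199.1 102.9] [197 101   5   5  22] [0.817 0.653 0.083] [254.  501.5]
[346.  261.1] [342 257   9   9  66] [ 0.499 -0.087  0.083] [   5.8 -264.9]
[363.8 272.8] [360 269   9   9  65] [ 0.492 -0.141  0.083] [   3.2 -319.2]
```

>>> play_rows --gripper '[1, 1, 1, 1, 1]' --delta_pos '[[0.5, 0, 0], [0.9, 0, 0], [1.1, 0, 0], [1.2, 0, 0], [1.2, 0, 0]]' --turn '[[0, 0, 0], [0, 0, 0], [0, 0, 0], [0, 0, 0], [0, 0, 0]]'

```text
time: 10.15
position: [0.488, 0.132, 0.033]
tool_rot: [0.999, -0.047, 0.0, 0.0]
ft_force: [0.2, 0.2, -0.6]
grip_width: 0.0006
grip_force: 0.1
```

```bash
python3 - <<'E'
from h import *
st(); c=snap('wrist','wrist7'); yel(c)
E
```

```text
10.15 [0.488 0.132 0.033] [ 0.9989 -0.0466  0.      0.    ] w 0.0006 F [ 0.2  0.2 -0.6] rk [-25.6 -47.5]
[ 29.6 218.8] [   0  204   61   40 1613] [0.529 0.219 0.083] [ 6.8 42.6]
[140.4 220.3] [ 101  205   86   43 2398] [0.524 0.178 0.083] [6.3 1.3]
[278.2 231.8] [ 239  205   78   92 3004] [0.515 0.129 0.083] [  2.  -48.4]
[418.8 220.2] [ 374  205   85   42 2377] [0.515 0.078 0.083] [  6.3 -99.1]
[256.8 314.7] [  57  305  371   18 4727] [0.482 0.14  0.083] [-32. -40.]
```

>>> play_rows --gripper '[1, 1, 1, 1]' --delta_pos '[[0.2, 0, 0], [0.3, 0, 0], [0.35, 0, 0], [0.35, 0, 0]]' --turn '[[0, 0, 0], [0, 0, 0], [0, 0, 0], [0, 0, 0]]'

```text
time: 10.7
position: [0.4915, 0.1317, 0.033]
tool_rot: [0.999, -0.047, 0.0, -0.0]
ft_force: [-0.1, -0.4, 0.4]
grip_width: 0.0003
grip_force: 0.2
```

>>> play_rows --gripper '[1, 1, 1, 1]' --delta_pos '[[0.1, 0, 0], [0.2, 0, 0], [0.25, 0, 0], [0.25, 0, 0]]' --turn '[[0, 0, 0], [0, 0, 0], [0, 0, 0], [0, 0, 0]]'

```text
time: 11.2
position: [0.4939, 0.1315, 0.033]
tool_rot: [0.999, -0.047, -0.0, 0.0]
ft_force: [-0.9, 1.0, 0.2]
grip_width: 0.0004
grip_force: 0.4
```

```bash
python3 - <<'E'
from h import *
st(); c=snap('wrist','wrist8'); yel(c)
h=cv2.cvtColor(c['color'],cv2.COLOR_RGB2HSV); m=cv2.inRange(h,(20,110,70),(35,255,255))
for u in (120,140,160,262,278,294,400,419,440): r=np.where(m[:300,u])[0]; print(u,r.min(),r.max(),len(r), r[np.where(np.diff(r)>1)[0]])
E
```

```text
11.2 [0.4939 0.1315 0.033 ] [ 9.989e-01 -4.660e-02 -1.000e-04  0.000e+00] w 0.0004 F [-0.9  1.   0.2] rk [-19.8 -47.5]
[ 36.5 233.9] [   0  221   64   31 1157] [0.528 0.217 0.083] [ 6.9 41. ]
[132.9 233.2] [ 104  222   84   30 1361] [0.526 0.181 0.083] [7.3 4.6]
[278.5 245.2] [ 241  222   76   75 1734] [0.516 0.129 0.083] [  2.7 -48.5]
[425.5 233.2] [ 373  222   84   30 1407] [0.516 0.075 0.083] [   7.2 -102.1]
[256.7 314.7] [  57  305  371   18 4728] [0.488 0.14  0.083] [-26.2 -40. ]
120 222 251 30 []
140 222 245 24 []
160 222 227 6 []
262 222 295 51 [254 257 261 293]
278 222 252 31 []
294 222 294 43 [252]
400 222 230 9 []
419 222 247 26 []
440 222 251 30 []
```

```bash
python3 - <<'E'
from h import *
for f in ('wrist6','wrist7','wrist8'):
    c=pickle.load(open(f'pics/{f}.pkl','rb')); h=cv2.cvtColor(c['color'],cv2.COLOR_RGB2HSV); m=cv2.inRange(h,(20,110,70),(35,255,255))
    print(f)
    for r in range(172,300,8):
        print(r,[ (w.min(),w.max()) if len(w) else 0 for a,b in ((85,200),(225,330),(360,470)) for w in [np.where(m[r,a:b])[0]+a]])
    for y in (0,-50,-100): 
        print([proj(c,[*wd(x,y+2.4),.087]).round(0) for x in (8.3-14,8.3)])
E
```

```text
wrist6
172 [(np.int64(99), np.int64(182)), 0, (np.int64(376), np.int64(462))]
180 [(np.int64(98), np.int64(182)), (np.int64(265), np.int64(289)), (np.int64(377), np.int64(461))]
188 [(np.int64(100), np.int64(181)), (np.int64(252), np.int64(303)), (np.int64(379), np.int64(459))]
196 [(np.int64(100), np.int64(177)), (np.int64(246), np.int64(309)), (np.int64(384), np.int64(454))]
204 [(np.int64(111), np.int64(170)), (np.int64(242), np.int64(312)), (np.int64(393), np.int64(447))]
212 [(np.int64(123), np.int64(156)), (np.int64(241), np.int64(314)), (np.int64(409), np.int64(432))]
220 [0, (np.int64(241), np.int64(314)), 0]
228 [0, (np.int64(261), np.int64(296)), 0]
236 [0, (np.int64(261), np.int64(295)), 0]
244 [0, (np.int64(259), np.int64(298)), 0]
252 [0, (np.int64(258), np.int64(299)), 0]
260 [0, (np.int64(258), np.int64(299)), 0]
268 [0, (np.int64(258), np.int64(298)), 0]
276 [0, (np.int64(258), np.int64(299)), 0]
284 [0, (np.int64(258), np.int64(299)), 0]
292 [0, (np.int64(258), np.int64(298)), 0]
[array([133., 224.]), array([128., 185.])]
[array([276., 224.]), array([276., 185.])]
[a
[... 1104 characters left out ...]
 [0, 0, 0]
228 [(np.int64(105), np.int64(159)), (np.int64(261), np.int64(296)), (np.int64(398), np.int64(455))]
236 [(np.int64(107), np.int64(150)), (np.int64(261), np.int64(295)), (np.int64(406), np.int64(452))]
244 [(np.int64(111), np.int64(142)), (np.int64(259), np.int64(298)), (np.int64(415), np.int64(447))]
252 [0, (np.int64(258), np.int64(299)), 0]
260 [0, (np.int64(258), np.int64(299)), 0]
268 [0, (np.int64(258), np.int64(299)), 0]
276 [0, (np.int64(258), np.int64(299)), 0]
284 [0, (np.int64(258), np.int64(299)), 0]
292 [0, (np.int64(258), np.int64(298)), 0]
[array([138., 271.]), array([134., 234.])]
[array([276., 271.]), array([276., 234.])]
[array([414., 271.]), array([418., 234.])]
```

>>> play_rows --gripper '[1, 1, 1]' --delta_pos '[[0.1, 0, 0], [0.15, 0, 0], [0.15, 0, 0]]' --turn '[[0, 0, 0], [0, 0, 0], [0, 0, 0]]'

```text
time: 11.62
position: [0.494, 0.1314, 0.0329]
tool_rot: [0.999, -0.047, -0.001, 0.0]
ft_force: [-4.9, 0.4, 2.8]
grip_width: 0.0006
grip_force: 2.2
```

The push stopped with 4.9 N and no further travel, so bay 4 is home. I'll retract and fetch the middle spare.

>>> play_rows --gripper '[1, 1, 1, 1, -0.43, -0.43, -0.43, -0.43, -0.43, -0.43, -0.43, -0.43]' --delta_pos '[[-2, 0, 0], [-4, 0, -1], [-5, 2, -6], [-5, 7, -10], [-3, 12, -10], [0, 17, -10], [2.4, 21.6, -10], [2.4, 21.6, -10], [2.4, 21.6, -10], [2.4, 21.6, -10], [2.4, 21.6, -10], [2.4, 21.6, -10]]' --turn '[[0, 0, 0], [0, 0, 0], [0, 0, -0.18], [0, 0, -0.36], [0, 0, -0.55], [0, 0, -0.73], [0, 0, -0.9], [0, 0, -1.1], [0, 0, -1.28], [0, 0, -1.46], [0, 0, -1.571], [0, 0, -1.571]]'

```text
time: 13.12
position: [0.5007, -0.0867, 0.1333]
tool_rot: [0.74, 0.673, 0.001, 0.002]
ft_force: [-0.0, 0.3, 0.4]
grip_width: 0.0615
grip_force: 0.0
```

```bash
python3 - <<'E'
from h import *
st(); c=snap('wrist','wrist9'); yel(c,100); c=snap('scene','scene9'); yel(c,15); yel(snap('side','side9'),30)
E
```

```text
13.125 [ 0.5007 -0.0867  0.1333] [7.398e-01 6.728e-01 7.000e-04 1.500e-03] w 0.0615 F [-0.   0.3  0.4] rk [   7.1 -264.2]
[275.7 222.7] [ 256  203   40   41 1273] [ 0.499 -0.089  0.083] [   5.9 -266.4]
[141.1 267. ] [131 238  26  58 741] [ 0.401 -0.113  0.083] [ -90.1 -299.2]
[415.7 267. ] [401 238  26  59 749] [ 0.596 -0.132  0.083] [ 105.8 -300.1]
[367.7 311.1] [ 192  283  368   39 5583] [ 0.56  -0.164  0.083] [  73.7 -335.3]
[22.2 12.8] [ 16   5  13  16 137] [0.947 1.922 0.083] [ 267.2 1777.6]
[250.3 201.7] [247 199   8   6  41] [0.532 0.232 0.083] [ 9.3 56. ]
[263.7 209.9] [260 207   9   7  45] [0.527 0.183 0.083] [8.8 7.1]
[278.4 218.4] [275 215   9   7  46] [0.524 0.133 0.083] [ 10.2 -43.5]
[293.2 227.6] [289 224  10   8  49] [0.519 0.082 0.083] [  9.6 -94.6]
[363.  273.4] [360 271   8   7  20] [ 0.489 -0.14   0.083] [   0.7 -318.7]
[292.  337.2] [284 331  17  11  28] [ 0.247 -0.083  0.083] [-246.1 -283.8]
[303.7 113.3] [292 111  24   6  36] [ 0.609 -0.398  0.083] [ 143.3 -564.6]
[317.2 154.7] [313 151  10   9  69] [ 0.49  -0.132  0.083] [   0.4 -310.4]
[309.5 162.9] [305 159  10   9  76] [ 0.497 -0.079  0.083] [   2.5 -256.5]
[283.6 191.8] [278 187  11  10  89] [0.516 0.086 0.083] [  6.6 -90.4]
[274.5 201.9] [269 197  11  10  87] [0.522 0.137 0.083] [  7.9 -39.7]
[266.3 212.3] [261 207  11  11 103] [0.525 0.185 0.083] [6.7 8.9]
[256.7 223.7] [251 218  12  12 109] [0.53  0.235 0.083] [ 6.9 58.8]
[ 15.8 325.6] [  7 318  18  16 223] [0.815 0.661 0.083] [251.6 508.8]
[ 24.6 345.3] [ 11 336  25  15  74] [0.769 0.69  0.083] [203.  533.7]
```

>>> play_rows --gripper '[-0.43, -0.43, -0.43, -0.43, 1, 1, 1, 1, 1]' --delta_pos '[[-0.2, -0.2, 4], [-0.2, -0.2, 8], [-0.2, -0.2, 10.2], [-0.2, -0.2, 10.2], [-0.2, -0.2, 10.2], [-0.2, -0.2, 10.2], [-0.2, -0.2, 10.2], [-0.2, -0.2, 10.2], [-0.2, -0.2, 10.2]]' --turn '[[0, 0, 0], [0, 0, 0], [0, 0, 0], [0, 0, 0], [0, 0, 0], [0, 0, 0], [0, 0, 0], [0, 0, 0], [0, 0, 0]]' --squeeze 15

```text
time: 14.4
position: [0.498, -0.0881, 0.032]
tool_rot: [0.739, 0.673, 0.0, 0.001]
ft_force: [0.4, -0.7, 5.9]
grip_width: 0.0421
grip_force: 15.0
```

>>> play_rows --gripper '[1, 1, 1, 1, 1, 1, 1, 1, 1, 1, 1, 1]' --delta_pos '[[0, 0, -3.5], [0, 0, -7], [0, 0, -10], [4, -1.5, -10.5], [8, -3, -10.5], [12.5, -4.5, -10.5], [17, -6.04, -10.5], [21.5, -6.04, -10.5], [26, -6.04, -10.5], [30.5, -6.04, -10.5], [34, -6.04, -10.5], [36.82, -6.04, -10.5]]' --turn '[[0, 0, 0], [0, 0, 0], [0, 0, 0.17], [0, 0, 0.34], [0, 0, 0.52], [0, 0, 0.7], [0, 0, 0.87], [0, 0, 1.05], [0, 0, 1.22], [0, 0, 1.4], [0, 0, 1.571], [0, 0, 1.571]]'

```text
time: 15.9
position: [0.4705, 0.2859, 0.1357]
tool_rot: [0.999, -0.047, -0.0, 0.0]
ft_force: [-0.1, -0.4, 0.3]
grip_width: 0.042
grip_force: 15.0
```

>>> play_rows --gripper '[1, 1, 1, 1, 1, 1]' --delta_pos '[[0, 0, 0], [0, 0, 4], [0, 0, 8], [0, 0, 9.8], [0, 0, 10.2], [0, 0, 10.2]]' --turn '[[0, 0, 0], [0, 0, 0], [0, 0, 0], [0, 0, 0], [0, 0, 0], [0, 0, 0]]'

```text
time: 16.65
position: [0.4711, 0.2838, 0.0343]
tool_rot: [0.999, -0.047, -0.0, 0.0]
ft_force: [0.5, 0.2, -2.1]
grip_width: 0.0417
grip_force: 15.0
```

```bash
python3 - <<'E'
from h import *
st(); c=snap('wrist','wrist10'); yel(c,100)
g=cv2.cvtColor(c['color'],cv2.COLOR_RGB2GRAY)
# bright divider-tip screws near row 167; bottle silhouette row
c4=pickle.load(open('pics/wrist4.pkl','rb')); g4=cv2.cvtColor(c4['color'],cv2.COLOR_RGB2GRAY)
print('ref tips w4', [list(g4[166,a:a+12]) for a in (218,320)])
for u in (100,75,125,50): pass
for y in (125,75,25): print(y,proj(c,[*wd(-14,y),.038]).round(1))
for r in (160,164,167,170,174): print(r,'L',list(g[r,150:245:1]),'\n R',list(g[r,300:350]))
E
```

```text
16.65 [0.4711 0.2838 0.0343] [ 9.989e-01 -4.690e-02 -1.000e-04  1.000e-04] w 0.0417 F [ 0.5  0.2 -2.1] rk [-56.4 102. ]
[422.3 130.8] [ 377  106   97   61 4105] [0.53  0.228 0.083] [ 7.  51.9]
[536.1 133.6] [ 508  108   52   57 2521] [0.525 0.188 0.083] [ 6.4 11.5]
[178.2 267.7] [171 239  19  58 609] [0.487 0.319 0.083] [-43.6 139.1]
[378.4 267.9] [368 239  19  58 601] [0.48  0.244 0.083] [-43.8  63.3]
[325.1 309.3] [ 148  283  371   39 6680] [0.464 0.265 0.083] [-61.3  82.9]
ref tips w4 [[np.uint8(100), np.uint8(146), np.uint8(148), np.uint8(151), np.uint8(154), np.uint8(154), np.uint8(155), np.uint8(155), np.uint8(151), np.uint8(129), np.uint8(125), np.uint8(124)], [np.uint8(129), np.uint8(139), np.uint8(153), np.uint8(155), np.uint8(155), np.uint8(153), np.uint8(152), np.uint8(151), np.uint8(146), np.uint8(119), np.uint8(95), np.uint8(96)]]
125 [229.5 171.9]
75 [331.7 171.7]
25 [432.8 171.8]
160 L [np.uint8(233), np.uint8(233), np.uint8(233), np.uint8(233), np.uint8(233), np.uint8(233), np.uint8(233), np.uint8(233), np.uint8(233), np.uint8(233), np.uint8(233), np.uint8(233), np.ui
[... 9725 characters left out ...]
[np.uint8(97), np.uint8(98), np.uint8(97), np.uint8(97), np.uint8(98), np.uint8(98), np.uint8(98), np.uint8(99), np.uint8(99), np.uint8(98), np.uint8(98), np.uint8(98), np.uint8(97), np.uint8(97), np.uint8(97), np.uint8(97), np.uint8(97), np.uint8(97), np.uint8(98), np.uint8(97), np.uint8(97), np.uint8(97), np.uint8(96), np.uint8(95), np.uint8(96), np.uint8(96), np.uint8(96), np.uint8(95), np.uint8(95), np.uint8(96), np.uint8(96), np.uint8(96), np.uint8(94), np.uint8(94), np.uint8(95), np.uint8(95), np.uint8(95), np.uint8(95), np.uint8(94), np.uint8(94), np.uint8(95), np.uint8(95), np.uint8(96), np.uint8(96), np.uint8(95), np.uint8(96), np.uint8(96), np.uint8(96), np.uint8(97), np.uint8(97)]
```

>>> play_rows --gripper '[1, 1, 1, 1, -0.5, -1, -1, -1, -1, -1, 0.5, 1]' --delta_pos '[[0, -0.07, 0], [0, -0.07, 0], [0, -0.07, 0.15], [0, -0.07, 0.15], [0, -0.07, 0.15], [0, -0.07, 0.15], [0, -0.07, 0.1], [-1, -0.07, 0.1], [-2.5, -0.07, 0.1], [-4.2, -0.07, 0.1], [-4.2, -0.07, 0.1], [-4.2, -0.07, 0.1]]' --turn '[[0, 0, 0], [0, 0, 0], [0, 0, 0], [0, 0, 0], [0, 0, 0], [0, 0, 0], [0, 0, 0], [0, 0, 0], [0, 0, 0], [0, 0, 0], [0, 0, 0], [0, 0, 0]]'

```text
time: 18.2
position: [0.4297, 0.2894, 0.0332]
tool_rot: [0.999, -0.046, 0.001, -0.0]
ft_force: [0.4, 0.6, -0.5]
grip_width: 0.0742
grip_force: 0.0
```

```bash
python3 - <<'E'
from h import *
st(); yel(pickle.load(open('pics/wrist5.pkl','rb')),300); print(); c=snap('wrist','wrist11'); yel(c,300)
g=cv2.cvtColor(c['color'],cv2.COLOR_RGB2GRAY); g5=cv2.cvtColor(pickle.load(open('pics/wrist5.pkl','rb'))['color'],cv2.COLOR_RGB2GRAY)
t=g5[68:86,325:345]
for a in ((40,320,110,380),):
    r=cv2.matchTemplate(g[a[0]:a[2],a[1]:a[3]],t,cv2.TM_CCOEFF_NORMED); _,v,_,p=cv2.minMaxLoc(r); print('tip shift',v,p[0]+a[1]-325,p[1]+a[0]-68)
E
```

```text
18.2 [0.4297 0.2894 0.0332] [ 9.989e-01 -4.630e-02  5.000e-04 -2.000e-04] w 0.0742 F [ 0.4  0.6 -0.5] rk [-98.1 103.8]
[13.1 18.5] [   0    0   32   44 1115] [0.523 0.213 0.083] [ 2.  36.7]
[122.5  22.8] [  50    0  125   79 3558] [0.518 0.178 0.083] [-0.1  1.1]
[432.2  16.1] [ 388    0   94   41 2765] [0.511 0.081 0.083] [  1.7 -96.7]
[278.3 193.5] [ 240  154   79   79 4582] [0.458 0.134 0.083] [-55.5 -48.2]
[116.4 266.9] [105 238  29  58 838] [0.436 0.197 0.083] [-83.7  12.8]
[440.3 267.1] [423 238  30  59 849] [0.424 0.076 0.083] [ -83.8 -109.1]
[405.7 314.1] [ 221  303  339   19 4350] [0.406 0.089 0.083] [-103.8  -98. ]

[441.9  21.6] [ 391    0  119   78 3094] [0.522 0.228 0.083] [-0.7 51.1]
[548.  18.] [532   0  28  44 921] [0.521 0.193 0.083] [ 1.2 16.5]
[280.4 193.8] [ 242  155   79   79 4574] [0.471 0.284 0.083] [-56.5 102.2]
[116.3 267. ] [105 238  29  58 845] [0.449 0.348 0.083] [-84.7 164. ]
[440.3 267. ] [423 238  30  58 849] [0.437 0.227 0.083] [-84.8  41.9]
[405.7 314.1] [ 221  303  339   19 4342] [0.418 0.239 0.083] [-104.8   53.1]
tip shift 0.9082320928573608 3 -3
```

>>> play_rows --gripper '[1, 1, 1, 1, 1, 1, 1, 1, 1, 1, 1, 1]' --delta_pos '[[0, 0, 0], [0, 0, 0], [0, 0, 0], [0, 0, 0], [0.8, 0, 0], [1.6, 0, 0], [2.4, 0, 0], [3.2, 0, 0], [4, 0, 0], [4.8, 0, 0], [5.4, 0, 0], [6, 0, 0]]' --turn '[[0, 0, 0], [0, 0, 0], [0, 0, 0], [0, 0, 0], [0, 0, 0], [0, 0, 0], [0, 0, 0], [0, 0, 0], [0, 0, 0], [0, 0, 0], [0, 0, 0], [0, 0, 0]]'

```text
time: 19.75
position: [0.4894, 0.2834, 0.033]
tool_rot: [0.999, -0.047, -0.0, 0.0]
ft_force: [-0.2, 0.9, -0.4]
grip_width: 0.0005
grip_force: 0.3
```

>>> play_rows --gripper '[1, 1, 1, 1, 1]' --delta_pos '[[0.5, 0, 0], [1, 0, 0], [1.4, 0, 0], [1.6, 0, 0], [1.6, 0, 0]]' --turn '[[0, 0, 0], [0, 0, 0], [0, 0, 0], [0, 0, 0], [0, 0, 0]]'

```text
time: 20.38
position: [0.5052, 0.282, 0.033]
tool_rot: [0.999, -0.047, 0.0, -0.0]
ft_force: [-0.2, 0.2, 0.1]
grip_width: 0.0006
grip_force: 0.1
```

```bash
python3 - <<'E'
from h import *
st()
E
```

```text
20.375 [0.5052 0.282  0.033 ] [ 9.989e-01 -4.660e-02  1.000e-04 -0.000e+00] w 0.0006 F [-0.2  0.2  0.1] rk [-22.3 103.4]
```

>>> play_rows --gripper '[1, 1, 1, 1]' --delta_pos '[[0.15, 0, 0], [0.25, 0, 0], [0.35, 0, 0], [0.35, 0, 0]]' --turn '[[0, 0, 0], [0, 0, 0], [0, 0, 0], [0, 0, 0]]'

```text
time: 20.88
position: [0.5078, 0.2816, 0.0329]
tool_rot: [0.999, -0.047, -0.001, 0.0]
ft_force: [-1.9, -0.3, 0.9]
grip_width: 0.0006
grip_force: 1.0
```

>>> play_rows --gripper '[1, 1, 1]' --delta_pos '[[0.1, 0, 0], [0.1, 0, 0], [0.1, 0, 0]]' --turn '[[0, 0, 0], [0, 0, 0], [0, 0, 0]]'

```text
time: 21.25
position: [0.5079, 0.2814, 0.0328]
tool_rot: [0.999, -0.047, -0.002, 0.0]
ft_force: [-5.5, 1.2, 1.4]
grip_width: 0.0004
grip_force: 2.5
```

```bash
python3 - <<'E'
from h import *
st()
E
```

```text
21.25 [0.5079 0.2814 0.0328] [ 9.989e-01 -4.660e-02 -1.600e-03  4.000e-04] w 0.0004 F [-5.5  1.2  1.4] rk [-19.5 103.1]
```

Bay 1 is home too: the push stopped with 5.5 N at the same depth as bay 4. I'll back off and measure the sleeve.

>>> play_rows --gripper '[1, 1, 1, 1, 1, 1]' --delta_pos '[[-2.5, 0, 0], [-5, 0, -2], [-6, -1, -7], [-6, -2, -12], [-6, -2, -17], [-6, -2, -17]]' --turn '[[0, 0, 0], [0, 0, 0], [0, 0, 0], [0, 0, 0], [0, 0, 0], [0, 0, 0]]'

```text
time: 22.0
position: [0.4565, 0.3088, 0.2082]
tool_rot: [0.999, -0.046, 0.007, -0.003]
ft_force: [-0.6, 0.9, -0.2]
grip_width: 0.0005
grip_force: 0.0
```

```bash
python3 - <<'E'
from h import *
st(); G=np.array([.578,.340,.122])
for n in ('wrist','scene','side'):
    c=snap(n,n+'12'); 
    if n!='wrist': yel(c,15)
    else: yel(c,300)
    g=c['color'].max(2); m=(g<70).astype(np.uint8); p=proj(c,G); print(n,'pred',p.round(0))
    k,l,s,ce=cv2.connectedComponentsWithStats(m)
    for i in range(1,k):
        if s[i,4]>15 and np.hypot(*(ce[i]-p))<80: 
            pts=np.argwhere(l==i)[:,::-1].astype(np.float32); print('dark',ce[i].round(1),s[i],cv2.minAreaRect(pts))
E
```

```text
22.0 [0.4565 0.3088 0.2082] [ 0.9989 -0.0464  0.007  -0.0029] w 0.0005 F [-0.6  0.9 -0.2] rk [-73.2 125.6]
[306.1 105.2] [290  96  33  22 562] [0.535 0.278 0.083] [  8.1 101.9]
[364.6 106.4] [349  96  33  24 634] [0.53  0.228 0.083] [ 7.3 51.9]
[423.  108.1] [405  97  45  30 765] [0.524 0.178 0.083] [6.2 1.6]
[477.8 106.8] [460  98  38  21 672] [0.521 0.13  0.083] [  7.7 -46. ]
[533.7 108.4] [515  98  40  23 738] [0.516 0.081 0.083] [  7.2 -95.9]
[255.8 314.6] [  57  305  371   17 4753] [0.341 0.342 0.083] [-191.7  148. ]
wrist pred [219.  49.]
dark [223.3  47.5] [ 191   37   63   22 1110] ((222.0, 47.5), (21.0, 62.0), 90.0)
[237.  193.4] [234 190   8   7  40] [0.538 0.282 0.083] [  9.9 106.6]
[278.5 218.6] [275 215   9   8  49] [0.524 0.132 0.083] [  9.8 -44.2]
[293.3 227.8] [289 224  10   8  50] [0.518 0.081 0.083] [  9.3 -95.1]
[363.7 272.7] [360 269   9   8  59] [ 0.492 -0.141  0.083] [   3.6 -318.8]
scene pred [228. 168.]
dark [276.8 140.8] [270 113  18  50 382] ((277.2402648925781, 137.25790405273438), (15.092192649841309, 49.040748596191406), 6.115503787994385)
dark [199.  123
[... 1165 characters left out ...]
9  132   97 6253] ((249.93869018554688, 155.94557189941406), (130.31593322753906, 94.90093231201172), 2.935673236846924)
dark [260.  208.2] [255 203  14  15  73] ((262.2884521484375, 209.94232177734375), (12.159199714660645, 13.139781951904297), 78.69007110595703)
dark [216.3 231.8] [209 224  16  16 115] ((216.05250549316406, 231.9972686767578), (6.318000316619873, 18.508024215698242), 41.987213134765625)
dark [284.6 249.1] [ 255  224   64   57 1171] ((285.8052978515625, 247.07200622558594), (32.642642974853516, 75.69908905029297), 37.23483657836914)
dark [234.3 238.3] [230 236  10   6  35] ((234.25001525878906, 238.25003051757812), (9.486830711364746, 3.4785051345825195), 18.43494987487793)
```

```bash
python3 - <<'E'
from h import *
W=pickle.load(open('pics/wrist12.pkl','rb'));S=pickle.load(open('pics/side12.pkl','rb'));C=pickle.load(open('pics/scene0.pkl','rb'))
def tri(L):
    A=np.zeros((3,3));b=np.zeros(3)
    for q,u,v in L:
        o,d=ray(q,u,v); d/=np.linalg.norm(d); M=np.eye(3)-np.outer(d,d); A+=M;b+=M@o
    X=np.linalg.solve(A,b); print(X.round(4),rk(X).round(1),[(proj(q,X)-[u,v]).round(1) for q,u,v in L])
w=(W,222.5,47.5);s=(S,216.2,231.9);c=(C,228.9,167.1)
tri([w,s]);tri([c,s]);tri([w,c,s]); 
for z in (.117,.12,.123): p=onz(*w,z); print(p,rk(p))
# hinge pivot end seen? tool centre bias
print(proj(W,robot.get_obs()['position']))
E
```

```text
[0.5796 0.3377 0.1195] [ 46.7 165.7] [array([-0.3, -0.7]), array([0.2, 0.1])]
[0.5796 0.3399 0.1219] [ 46.4 167.9] [array([-0.1,  0.2]), array([-0.3, -0.3])]
[0.5793 0.3387 0.1216] [ 46.3 166.7] [array([-2.2, -0.7]), array([0.1, 0.5]), array([ 0.1, -0.5])]
[0.57973142 0.33789169 0.117     ] [ 46.78578099 165.89825289]
[0.57902814 0.33745534 0.12      ] [ 46.12555949 165.39909972]
[0.57832487 0.33701898 0.123     ] [ 45.46533799 164.89994655]
[281.22817147 253.49264184]
```

All five caps line up in the rack, and the sleeve is at about (0.5795, 0.3385, 0.120). I'll hover above it with the fingers closing along rack x.

>>> play_rows --gripper '[0, 0, 0, 0, 0, 0, 0, 0, 0, 0, 0]' --delta_pos '[[3, -1.5, 0], [6, -3, 0], [9, -4.65, 0], [12, -4.65, 1], [12, -4.65, 2], [12, -4.65, 3.8], [12, -4.65, 3.8], [12, -4.65, 3.8], [12, -4.65, 3.8], [12, -4.65, 3.8], [12, -4.65, 3.8]]' --turn '[[0, 0, -0.18], [0, 0, -0.36], [0, 0, -0.55], [0, 0, -0.73], [0, 0, -0.9], [0, 0, -1.1], [0, 0, -1.28], [0, 0, -1.46], [0, 0, -1.571], [0, 0, -1.571], [0, 0, -1.571]]'

```text
time: 23.52
position: [0.5751, 0.3418, 0.1637]
tool_rot: [0.74, 0.673, -0.001, -0.0]
ft_force: [0.5, 1.3, -0.2]
grip_width: 0.0434
grip_force: 0.0
```

```bash
python3 - <<'E'
from h import *
st(); c=snap('side','side13'); g=c['color'].max(2); m=(g<70).astype(np.uint8)
k,l,s,ce=cv2.connectedComponentsWithStats(m)
for i in range(1,k):
    if s[i,4]>30 and np.hypot(*(ce[i]-[216,232]))<60: print(ce[i].round(1),s[i])
E
```

```text
23.525 [0.5751 0.3418 0.1637] [ 7.398e-01  6.728e-01 -9.000e-04 -3.000e-04] w 0.0434 F [ 0.5  1.3 -0.2] rk [ 41.8 169.4]
[260.8 205.4] [253 200  17  18 111]
[237.1 236.2] [229 223  22  35 236]
[216.1 232. ] [209 224  16  17 133]
```

>>> play_rows --gripper '[0, 0, 0, 0, 0.5, 1, 1, 1, 1]' --delta_pos '[[0.26, 0.47, 0], [0.26, 0.47, 3], [0.26, 0.47, 6.2], [0.26, 0.47, 6.2], [0.26, 0.47, 6.2], [0.26, 0.47, 6.2], [0.26, 0.47, 6.2], [0.26, 0.47, 6.2], [0.26, 0.47, 6.2]]' --turn '[[0, 0, 0], [0, 0, 0], [0, 0, 0], [0, 0, 0], [0, 0, 0], [0, 0, 0], [0, 0, 0], [0, 0, 0], [0, 0, 0]]' --squeeze 6

```text
time: 24.7
position: [0.5806, 0.3446, 0.1039]
tool_rot: [0.739, 0.673, 0.001, 0.0]
ft_force: [-0.5, 0.4, 4.7]
grip_width: 0.015
grip_force: 6.0
```

```bash
python3 - <<'E'
from h import *
st()
E
```

```text
24.7 [0.5806 0.3446 0.1039] [7.392e-01 6.735e-01 5.000e-04 1.000e-04] w 0.015 F [-0.5  0.4  4.7] rk [ 47.1 172.7]
```

The sleeve is gripped: the opening is 15.0 mm, which matches its diameter. I'll swing it along the arc.

>>> play_rows --gripper '[1, 1, 1, 1, 1, 1]' --delta_pos '[[0, -0.8, -0.1], [0, -1.65, -0.1], [0, -2.5, 0.05], [0, -3.3, 0.35], [0, -4.1, 0.75], [0, -4.8, 1.2]]' --turn '[[0, 0, 0], [0, 0, 0], [0, 0, 0], [0, 0, 0], [0, 0, 0], [0, 0, 0]]'

```text
time: 25.45
position: [0.5317, 0.349, 0.0906]
tool_rot: [0.739, 0.674, -0.0, -0.0]
ft_force: [2.7, 1.3, 0.5]
grip_width: 0.0144
grip_force: 6.0
```

```bash
python3 - <<'E'
from h import *
st()
E
```

```text
25.45 [0.5317 0.349  0.0906] [ 7.392e-01  6.735e-01 -2.000e-04 -2.000e-04] w 0.0144 F [2.7 1.3 0.5] rk [ -2.  172.5]
```

>>> play_rows --gripper '[1, 1, 1, 1, 1, 1, 1]' --delta_pos '[[0, -0.6, 0.6], [0, -1.1, 1.3], [0, -1.5, 2.1], [0, -1.8, 2.9], [0, -1.95, 3.7], [0, -2.0, 4.55], [0, -2.0, 4.55]]' --turn '[[0, 0, 0], [0, 0, 0], [0, 0, 0], [0, 0, 0], [0, 0, 0], [0, 0, 0], [0, 0, 0]]'

```text
time: 26.32
position: [0.513, 0.3505, 0.0446]
tool_rot: [0.739, 0.673, -0.0, 0.0]
ft_force: [3.3, 0.1, -0.8]
grip_width: 0.015
grip_force: 6.0
```

```bash
python3 - <<'E'
from h import *
st()
E
```

```text
26.325 [0.513  0.3505 0.0446] [ 0.7393  0.6734 -0.      0.    ] w 0.015 F [ 3.3  0.1 -0.8] rk [-20.8 172.4]
```

>>> play_rows --gripper '[1, 1, 1, 1]' --delta_pos '[[0, 0.05, 0.5], [0, 0.12, 1.0], [0, 0.22, 1.45], [0, 0.25, 1.6]]' --turn '[[0, 0, 0], [0, 0, 0], [0, 0, 0], [0, 0, 0]]'

```text
time: 26.82
position: [0.5151, 0.3504, 0.0292]
tool_rot: [0.739, 0.673, -0.0, -0.0]
ft_force: [1.8, -0.0, 1.9]
grip_width: 0.0148
grip_force: 6.0
```

```bash
python3 - <<'E'
from h import *
st()
E
```

```text
26.825 [0.5151 0.3504 0.0292] [ 7.392e-01  6.734e-01 -2.000e-04 -1.000e-04] w 0.0148 F [ 1.8 -0.   1.9] rk [-18.8 172.4]
```

>>> play_rows --gripper '[1, 1, 1, 1]' --delta_pos '[[0, 0, 0.2], [0, 0.05, 0.4], [0, 0.05, 0.4], [0, 0.05, 0.4]]' --turn '[[0, 0, 0], [0, 0, 0], [0, 0, 0], [0, 0, 0]]'

```text
time: 27.32
position: [0.5153, 0.3505, 0.0261]
tool_rot: [0.739, 0.673, -0.0, -0.0]
ft_force: [0.3, -1.0, 4.9]
grip_width: 0.0142
grip_force: 5.6
```

>>> play_rows --gripper '[0.2, 0, 0, 0, 0, 0, 1, 1, 1, 1]' --delta_pos '[[0, 0, 0], [0, 0, 0], [0, 0, 0], [0, 0, -2], [0, 0, -5], [0, 0, -5], [0, 0, -5], [0, 0, -5], [0, 0, -5], [0, 0, -5]]' --turn '[[0, 0, 0], [0, 0, 0], [0, 0, 0], [0, 0, 0], [0, 0, 0], [0, 0, 0], [0, 0, 0], [0, 0, 0], [0, 0, 0], [0, 0, 0]]'

```text
time: 28.58
position: [0.5154, 0.3502, 0.0749]
tool_rot: [0.739, 0.673, -0.001, -0.0]
ft_force: [0.1, 0.2, -0.2]
grip_width: 0.0116
grip_force: 0.0
```

>>> play_rows --gripper '[1, 1, 1, 1]' --delta_pos '[[0, 0, 1], [0, 0, 1.8], [0, 0, 2], [0, 0, 2]]' --turn '[[0, 0, 0], [0, 0, 0], [0, 0, 0], [0, 0, 0]]'

```text
time: 29.08
position: [0.5156, 0.3503, 0.0565]
tool_rot: [0.739, 0.674, -0.0, 0.0]
ft_force: [-1.9, -1.1, 9.0]
grip_width: 0.0002
grip_force: 4.7
```

The shut fingers stop firmly on the sleeve at z = 56.5 mm with 9 N. That is exactly where the sleeve top should be when shut (49 + 7.5 mm). I'll retreat and do a final check.

>>> play_rows --gripper '[1, 1, 1, 1, 1, 1, 1]' --delta_pos '[[0, 0, -3], [0, 0, -8], [0, -3, -13], [0, -6, -17], [0, -9, -17], [0, -9, -17], [0, -9, -17]]' --turn '[[0, 0, 0], [0, 0, 0], [0, 0, 0], [0, 0, 0], [0, 0, 0], [0, 0, 0], [0, 0, 0]]'

```text
time: 29.95
position: [0.4267, 0.3588, 0.2251]
tool_rot: [0.739, 0.674, 0.0, 0.0]
ft_force: [0.2, 0.5, -0.4]
grip_width: 0.0003
grip_force: 0.0
```

```bash
python3 - <<'E'
from h import *
st(); c=snap('side','side14'); yel(c,30); c2=snap('scene','scene14'); yel(c2,15)
for n,c in (('side',c),('scene',c2)):
    q=[*wd(-19,168),.049]; p=proj(c,q); m=(c['color'].max(2)<75).astype(np.uint8); k,l,s,ce=cv2.connectedComponentsWithStats(m); print(n,p.round(1),[(ce[i].round(1),s[i,4]) for i in range(1,k) if s[i,4]>15 and np.hypot(*(ce[i]-p))<30])
E
```

```text
29.95 [0.4267 0.3588 0.2251] [7.392e-01 6.735e-01 0.000e+00 2.000e-04] w 0.0003 F [ 0.2  0.5 -0.4] rk [-107.5  172.6]
[274.1 168.4] [262 165  25   8  63] [ 0.578 -0.016  0.083] [  77.2 -187.2]
[297.3 173.4] [290 170  17   7  40] [ 0.511 -0.013  0.083] [  10.6 -189.4]
[273.1 202.1] [269 197   8  10  61] [0.525 0.139 0.083] [ 10.5 -37.1]
[266.3 212.4] [261 207  11  11 102] [0.525 0.185 0.083] [6.6 9. ]
[256.7 223.8] [251 218  12  12 109] [0.53  0.235 0.083] [ 6.8 59. ]
[245.9 235.9] [240 230  12  12 116] [0.536 0.285 0.083] [  8.  109.3]
[ 15.7 325.6] [  7 318  18  16 223] [0.815 0.661 0.083] [251.7 508.9]
[ 24.5 345.3] [ 11 335  25  16  75] [0.769 0.69  0.083] [203.1 533.8]
[199.2 103. ] [197 101   5   5  23] [0.817 0.652 0.083] [253.8 500.9]
[263.9 210. ] [260 207   9   7  50] [0.527 0.183 0.083] [8.8 6.4]
[278.3 218.5] [274 215  10   8  46] [0.524 0.133 0.083] [  9.7 -43.5]
[293.3 227.6] [289 224  10   8  49] [0.519 0.082 0.083] [  9.7 -94.8]
[363.7 272.6] [360 269   9   8  60] [ 0.492 -0.141  0.083] [   3.7 -318.7]
side [244.8 267.3] [(array([272.1, 258.3]), np.int32(1578)), (array([235.4, 240. ]), np.int32(56))]
scene [215.5 197.4] [(array([215.2, 196.8]), np.int32(26))]
```

```bash
python3 -c "
from rig import robot
print(robot.hand_in())"
```

```text
the job is handed in; nothing more can be done
None
```

I filled bays 1 and 4 with spares pushed home against the back, then swung the bar shut; the third spare still stands in the tray, and the job was handed in at about 30 s of the 72 s limit (no verdict was shown).

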